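Tip a seal cast out of its pocket and stand it on the photo easel

TASK

Stand the larger of the two plaster seal casts on the wire easel for photographing, relief side facing out (away from the back wires), and leave the smaller cast and the other things on the table as they are. The cast lies sunk in a tip-up pocket with no gap for fingers, so press its edge down at the thumb notch, over the deep half of the pocket, until the opposite edge swings up and the cast stays leaning steeply against the pocket wall; then pinch the raised edge across its thickness and carry it. The plaster is fragile: don't force it, and set it down on the two prongs before letting go.

Things in the scene. Friction and masses are not known exactly. Their poses are not given: they have to be found in the camera images.
- cast_large: larger seal cast: off-white plaster disc, 90 mm in diameter, 12 mm thick, 0.1 to 0.18 kg, a castle in low relief inside a plain 6 mm rim. Origin in the middle of the disc (of its thickness too); +z is its axis, out of the relief side; its turn about z means nothing. It starts relief up, flat in one of the tray's two pockets, its top 1 mm below the tray's top.
- cast_small: smaller seal cast: the same with a rosette, 68 mm in diameter, 12 mm thick, lying in the other pocket. Leave it there.
- tray: wooden tip-up tray fixed to the table, 132 x 232 x 59 mm: its x from -60 to +72, y from -116 to +116, z from 0 (table) to 59. Origin on the table below the middle of the row of two pockets; +x points from the pockets' shelf halves to their deep halves and thumb notches (roughly to the robot's left), +y along the row, +z up. Pockets are centred at x 0, y +58 and -58.
- pocket_a (a point): centre of the pocket at y +58, at shelf height, axes as the tray's. Both pockets are alike: round, 95 mm across. Behind x +5 (mm from here along the tray's x) is a flat shelf 46 mm above the table, 13 mm below the tray's top; its rounded front edge at x +3 to +5 is the fulcrum. Beyond it is a well, its floor 4 mm above the table, 42 mm below the shelf.
- pocket_b (a point): centre of the pocket at y -58, likewise. Tipped past about 45 degrees the large cast stays so by itself: it leans over the shelf's edge, its lower edge in the well near the far wall, plane 47 to 60 degrees from level, relief towards +x and up, the raised edge 15 to 30 mm above the tray's top over x -5 to -25, with an open wedge for a finger behind and under it.
- notch_a (a point): thumb notch of the pocket at y +58: the point at the tray's top, x +36 mm from the pocket's centre, below which the large cast's edge is pressed. There the pocket's wall is cut away 42 mm wide in y out to x +62, down to 26 mm above the table. The cast tips under its own weight once a fingertip 14 mm wide in x, centred here, has gone about 26 mm below the tray's top.
- notch_b (a point): the same point of the thumb notch of the pocket at y -58.
- easel: photo easel fixed to the table: two bent dark steel wires, 7 mm thick, at y -26 and +26, on a dark board 125 x 105 x 12 mm. Origin under the board's middle; +z up, +x its front (roughly to the robot's left). From a corner at x 20, z 44 mm each back wire leans 68 mm back towards -x, 25 degrees from vertical; a prong runs 25 mm forward, square to it, to a 9 mm lip. Between the wires is free.
- easel_rest (a point): where the middle of the large cast is when it stands properly on the easel: at x 11.3, y 0, z 85.1 mm in the easel's frame; axes as the easel's. There the cast's +z looks along the easel's +x, raised 25 degrees above level; its back lies against both back wires and its rim is cradled by the two prongs, whose lips end 6 mm in front of it.
- tape_reel: reel of cotton tape, standing, 88 mm in diameter, 105 mm high; between tray and easel. Origin at the centre of its underside. Leave it.
- paste_jar: white jar with dark cap, 64 mm in diameter, 68 mm high, on the robot's side of the easel. Origin at the centre of its underside. Leave it.
- starch_stick: upright glue stick, 28 mm in diameter, 96 mm high, in front of the easel. Origin at the centre of its underside. Leave it.
- linen_thread: bobbin of thread, 33 mm in diameter, 42 mm high, near the end of the tray that is closer to the robot. Origin at the centre of its underside. Leave it.
There are look-alikes about, which are no part of the job. Leave any purple look-alike of the easel alone.

How it is judged:
On the way, in this order (a step that is already met when the one before it is completed fails the run):
1. the large cast is tipped up in its pocket, at least 40 degrees from level (angle between cast_large's own z axis and vertical between 0.7 and 1.4 rad and x of cast_large in the frame of tray between -0.03 and 0.03 m and z of cast_large in the frame of tray below 0.07 m), for 0.2 s.
2. the large cast rests on the easel, within 15 mm of its place, while the fingers still hold it (distance between cast_large and easel_rest below 0.015 m and contact force between cast_large and easel above 0.2 N and contact force between the fingers and cast_large above 0.5 N), for 0.1 s.
At the end, for the whole second after the job is handed in: The large cast stands on the easel by itself, at rest, middle within 10 mm of easel_rest, axis 55 to 72 degrees from vertical and within 39 degrees of the easel's x, relief outward; the small cast is within 12 mm and the four bystanders within 30 mm of where they were (distance between cast_large and easel_rest below 0.01 m and angle between cast_large's own z axis and vertical between 0.96 and 1.26 rad and angle between the z axis of cast_large and the x axis of easel, either way round below 0.68 rad and contact force between cast_large and easel above 0.2 N and linear speed of cast_large below 0.02 m/s and distance of cast_small from where it was at the start of the episode below 0.012 m and distance of each of tape_reel, paste_jar, starch_stick, linen_thread from where it was at the start of the episode below 0.03 m); the robot touches nothing.
It fails at once if the small cast is moved more than 12 mm or tipped (distance of cast_small from where it was at the start of the episode above 0.012 m or angle between cast_small's own z axis and vertical above 0.3 rad).
It fails at once if the reel, jar, glue stick or bobbin is moved more than 30 mm or tipped over (distance of any of tape_reel, paste_jar, starch_stick, linen_thread from where it was at the start of the episode above 0.03 m or angle between any of tape_reel, paste_jar, starch_stick, linen_thread's own z axis and vertical above 0.3 rad).
It fails at once if the large cast is forced against the tray or the easel with more than 60 N (contact force between cast_large and tray above 60 N or contact force between cast_large and easel above 60 N).
It fails at once if the large cast is dropped to the table (height (world z) of cast_large below 0.025 m).
It also fails if it takes over 54 s, if anything falls off the work surface, if the arm or the gripper's body presses on something with over 40 N, if the wrist force passes 120 N, or if a joint passes its speed limit or range.

ROBOT

A 7-joint arm with a two-finger parallel gripper is mounted at the origin on the work surface; the furniture and walls round the work are solid. World frame = base frame: x ahead of the robot, y to its left, z up, the work surface at z = 0. Lengths are in m, angles in rad, forces in N, time in s.
With the tool pointing down it reaches from about 0.425 to 0.925 m from the base axis. Payload 6.8 kg.
Tool frame: the origin (TCP) lies on the front face of the gripper's body, between the roots of the fingers; the fingertips stand 73 mm ahead of it and the grasp point (between the pads) lies 54 mm ahead of it (env.nose_length is the distance from the TCP to the fingertips, in m); z points along the fingers, y is the direction in which the jaws open and shut (so a half turn about z gives the same grasp; the last joint's range is limited). The gripper opens to 85 mm and grips with 20 to 120 N. Pads are 22 mm wide; open, the fingers measure 114 mm over their backs; the gripper's body (76 mm by 85 mm) begins 54 mm behind the grasp point. The pads swing forward as they close: fully open they stand 13 mm farther back than shut.
Start: joints at [1.204, 0.477, 0.022, 1.555, -0.011, 1.109, -0.083], TCP at [0.173, -0.653, 0.304] pointing down, gripper open.
Joint ranges: [-2.96, 2.96], [-0.34, 2.1], [-1.41, 1.46], [0.24, 2.44], [-1.37, 4.51], [0.17, 1.92], [-2.96, 2.96]. Speed limits (rad/s): [2.39, 2.39, 3.14, 3.14, 3.14, 3.14, 3.14].

INTERFACE

Orientations are given as a unit quaternion [w, x, y, z].
In Python, from cell import env, kin, camera, calibration, job gives the robot as it stands. The module is installed in compiled form; this text tells all that it offers. Calls block until the motion is done:
- env.reach(position, orientation): joint-space move of the TCP to a pose.
- env.movel(position, velocity=0.15, rot=None, stop_force=None): straight line of the TCP; rot=None keeps the orientation; velocity is the mean speed in m/s. With stop_force (N) it stops when the force on the tool has changed by that much, and returns True; else False.
- env.goto_joints(angles): joint-space move.
- env.grip(opening, f_grip=None): finger opening in m; f_grip is the grip in N (None keeps the last); returns when the fingers have stopped.
- env.dwell(seconds).
- kin.inverse_kinematics(position, orientation): joint angles nearest the present ones, or None.
- env.get_state(): the state.
- camera(name): name is "scene" or "side" or "wrist"; returns (picture, depth): 400x640x3 uint8, blue, green, red; 400x640 float32, m along the optical axis (not along the pixel's ray), 0 where there is no reading.
- calibration(name): a dict with "fx", "fy", "cx", "cy" (pixels), "rvec" (rotation vector, rad) and "tvec" (3), from world to camera coordinates, as OpenCV has them. Camera axes: x right, y down, z forward; pixel columns grow to the right and rows downward; lengths in m; the calibration is good to about 2 mm. A picture is of the moment at which its call begins: read the wrist's pose just before it. calibration takes no time and is no camera call; for the wrist camera it gives the pose at the moment of the call.
A pose or a line that the arm cannot do raises env.PlanningError and nothing moves.
- job.job_done(): hands the job in, once; it reports no verdict.
The state is a dict: "time": time; "qpos": joint angles; "joint_velocities": joint speeds; "joint_torque": joint torques, N m; "tcp_pos": TCP position; "orientation": TCP orientation; "force": force on the tool from outside, world axes, zero at the start; "torque": the same for the moment, N m; "opening": finger opening in m.
Only numpy, scipy, OpenCV 4.12 (cv2) and the standard library are available. Lean on these libraries where they do the work, as an engineer would, in place of code of your own. Each camera call takes 0.05 s, during which the arm holds its last target.

## Working session

There is one attempt and no reset: what is moved stays moved. The work goes in short steps, each a Python script; the robot and the scene stay as the last script left them, time stands still between calls to the robot, and variables do not carry over. Pictures are saved under pics/ and viewed, and the job is handed in when it is done.

```bash
mkdir -p pics; ls
cat > h.py <<'E'
import numpy as np, cv2
from cell import env, kin, camera, calibration, job
def cal(name):
    c=calibration(name); K=np.array([[c['fx'],0,c['cx']],[0,c['fy'],c['cy']],[0,0,1.]])
    R=cv2.Rodrigues(np.array(c['rvec'],float))[0]; t=np.array(c['tvec'],float).ravel()
    return K,R,t
def cloud(depth,c):
    K,R,t=c
    v,u=np.mgrid[0:depth.shape[0],0:depth.shape[1]]
    P=np.stack([(u-K[0,2])/K[0,0]*depth,(v-K[1,2])/K[1,1]*depth,depth],-1)
    return (P-t)@R   # R^T(P-t)
def snap(name,tag):
    c=cal(name); p,d=camera(name)
    cv2.imwrite(f'pics/{tag}.png',p); np.savez(f'pics/{tag}.npz',p=p,d=d,K=c[0],R=c[1],t=c[2])
    return p,d,c
E
python3 - <<'E'
from h import *
for n in ('scene','side','wrist'):
    p,d,c=snap(n,n+'0'); print(n,-c[1].T@c[2],c[1][2])
print(env.get_state())
E
```

```text
pics
scene [-0.21988155  1.02946722  0.62308674] [ 0.44643357 -0.78797917 -0.42401166]
side [-0.21189532  0.83973646  0.79542052] [ 0.47771825 -0.66396584 -0.57526919]
wrist [ 0.23844118 -0.63380718  0.37248017] [-0.25466165 -0.06648421 -0.96474209]
{'time': 0.15, 'qpos': array([ 1.20392404,  0.47764156,  0.02236487,  1.55617621, -0.0114932 ,
        1.10926127, -0.08311092]), 'joint_velocities': array([ 0.00117732, -0.00166798, -0.00077307, -0.00266197, -0.00053705,
       -0.00230657,  0.00056085]), 'joint_torque': array([ 2.83192399e-03, -5.96924973e+01,  1.60989918e+00, -2.81489968e+01,
        1.25501808e-02,  6.49099471e-03,  3.41761712e-06]), 'tcp_pos': array([ 0.17263711, -0.65221397,  0.30314864]), 'orientation': array([-6.64063360e-04,  9.91641428e-01,  1.29022544e-01, -1.41471729e-04]), 'force': array([ 0.264229  , -0.29338396,  0.14808109]), 'torque': array([0.01518022, 0.00371118, 0.02839077]), 'opening': 0.08539650340972553}
```

View pics/scene0.png

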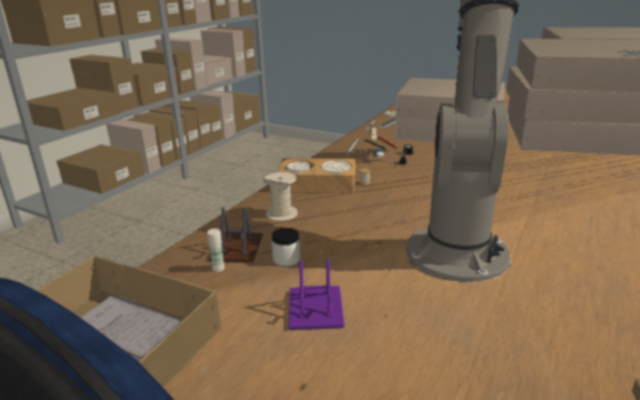

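View pics/side0.png

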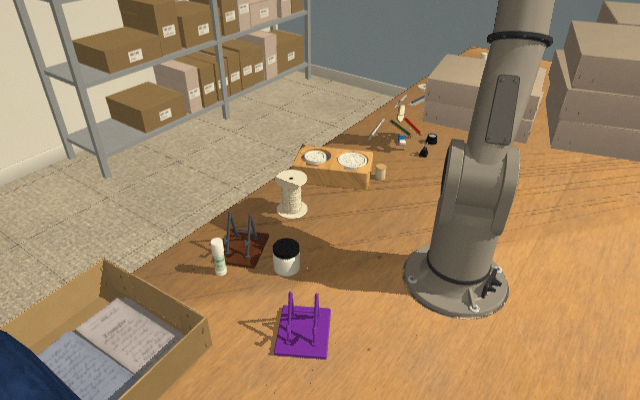

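View pics/wrist0.png

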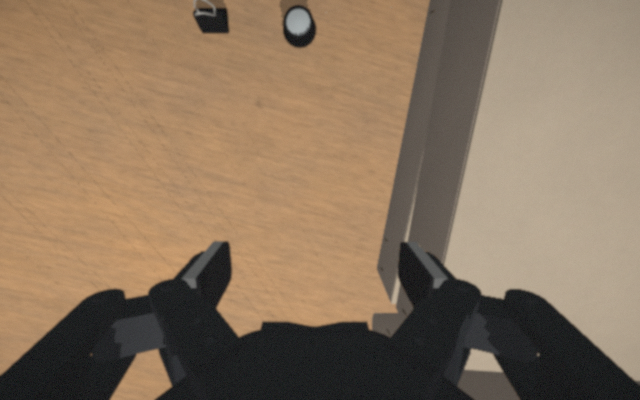

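The side view shows the tray at about (335,165), with the larger-looking cast in the pocket nearer the robot at (352,160). The real easel is at (240,240), the reel at (292,193), the jar at (287,258) and the stick at (219,256). The purple decoy is at (303,325).

Run:
```python
import numpy as np,cv2
z=np.load('pics/side0.npz')
from h import cloud
P=cloud(z['d'],(z['K'],z['R'],z['t']))
for n,(u,v) in dict(large=(352,160),small=(316,157),reel=(292,175),jar=(287,246),stick=(217,240),easelboard=(245,250),bobbin=(381,168),trayfront=(345,178),lb=(430,139)).items():
    print(n,P[v,u].round(3))
p=z['p']
cv2.imwrite('pics/s_tray.png',cv2.resize(p[135:200,280:400],None,fx=6.5,fy=6.5,interpolation=cv2.INTER_CUBIC))
cv2.imwrite('pics/s_easel.png',cv2.resize(p[195:285,195:315],None,fx=6.5,fy=6.5,interpolation=cv2.INTER_CUBIC))
# tray top points
H=P[...,2]; m=(z['d']>0)&(abs(H-0.059)<0.004)
m2=np.zeros_like(m); m2[140:190,285:385]=1
Q=P[m&m2]; print(len(Q),Q.min(0),Q.max(0)); print(cv2.minAreaRect(Q[:,:2].astype(np.float32)))
```

```text
large [ 0.44  -0.236  0.058]
small [ 0.538 -0.183  0.059]
reel [ 0.487 -0.002  0.104]
jar [0.339 0.203 0.068]
stick [0.46  0.304 0.095]
easelboard [0.456 0.226 0.011]
bobbin [ 0.358 -0.273  0.04 ]
trayfront [ 0.419 -0.167  0.036]
lb [ 0.334 -0.574  0.02 ]
1344 [ 0.36121189 -0.31229175  0.0550128 ] [ 0.61980508 -0.10189164  0.06295467]
((0.4911593496799469, -0.20728282630443573), (0.23226091265678406, 0.14211630821228027), 24.53042984008789)
```

View pics/s_tray.png

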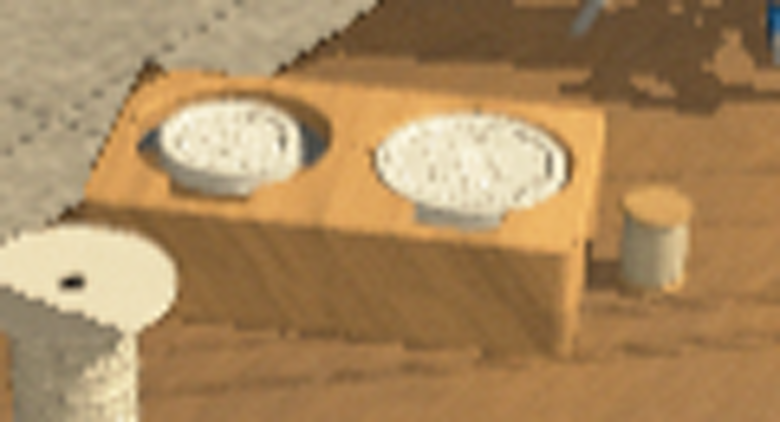

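View pics/s_easel.png

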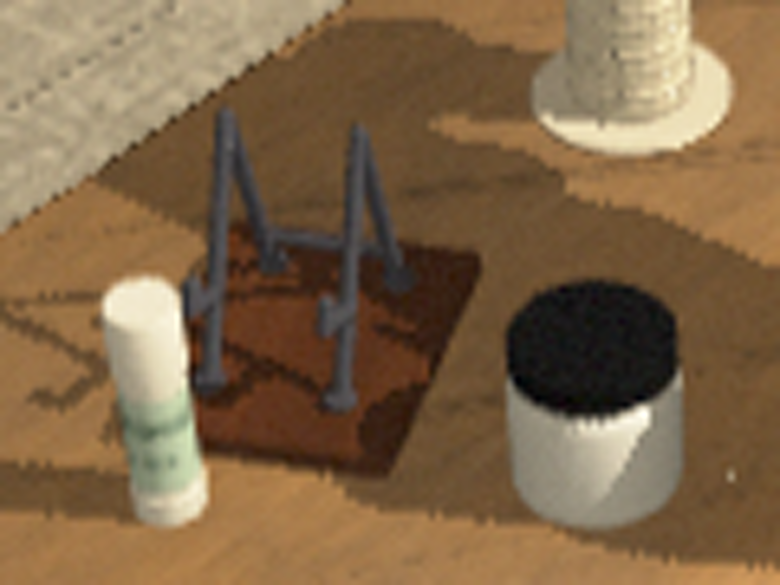

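Run:
```python
from h import *
from scipy.spatial.transform import Rotation as Ro
s=env.get_state(); q=s['orientation']; Rt=Ro.from_quat([q[1],q[2],q[3],q[0]]).as_matrix()
K,R,t=cal('wrist'); C=-R.T@t
print(K); print('cam in tool',Rt.T@(C-s['tcp_pos'])); print('cam axes in tool\n',(Rt.T@R.T).round(3)); print(Rt.round(3))
# tray frame estimate
yaw=np.arctan2(.9,-.42)
def Rtilt(yaw,th,flip):
    ex=np.array([np.cos(yaw),np.sin(yaw),0]); z=np.array([0,0,1.])
    a=np.cos(th)*ex-np.sin(th)*z; n=np.sin(th)*ex+np.cos(th)*z
    y=n*flip; x=np.cross(y,a); return np.stack([x,y,a],1)
def qq(M):
    q=Ro.from_matrix(M).as_quat(); return np.r_[q[3],q[:3]]
for nm,c,yw in (('tray',np.array([.433,-.24,.09]),yaw),('easel',np.array([.47,.22,.12]),yaw),('easel',np.array([.47,.22,.12]),np.pi/2)):
  for th in (45,50,55,60,65,70):
    for f in (1,-1):
      M=Rtilt(yw,np.radians(th),f)
      print(nm,th,f,[None if (j:=kin.inverse_kinematics(c-M[:,2]*b,qq(M))) is None else np.round(j,2) for b in (.06,.12)])
```

```text
[[279.18875128   0.         314.29356217]
 [  0.         279.18875128 198.25332705]
 [  0.           0.           1.        ]]
cam in tool [ 0.06831616 -0.00099851 -0.06946746]
cam axes in tool
 [[ 0.001 -0.965 -0.263]
 [ 1.     0.001  0.001]
 [-0.    -0.263  0.965]]
[[ 0.967  0.256 -0.   ]
 [ 0.256 -0.967  0.001]
 [-0.    -0.001 -1.   ]]
tray 45 1 [array([ 1.31,  1.16, -1.2 ,  1.61,  0.4 ,  1.52,  2.03]), array([ 1.3 ,  1.12, -1.2 ,  1.49,  0.36,  1.63,  2.07])]
tray 45 -1 [array([ 0.73,  0.78, -0.19,  1.65, -0.27,  1.4 , -0.44]), array([ 0.75,  0.78, -0.17,  1.54, -0.26,  1.53, -0.44])]
tray 50 1 [array([ 1.32,  1.11, -1.2 ,  1.66,  0.43,  1.46,  2.02]), array([ 1.31,  1.07, -1.2 ,  1.55,  0.39,  1.56,  2.06])]
tray 50 -1 [array([ 0.72,  0.74, -0.19,  1.7 , -0.25,  1.32, -0.45]), array([ 0.73,  0.72, -0.17,  1.59, -0.24,  1.45, -0.46])]
tray 55 1 [array([ 1.32,  1.06, -1.2 ,  1.7 ,  0.47,  1.39,  2.  ]), array([ 1.32,  1.01, -1.19,  1.61,  0.41,  1.49,  2.05])]
tray 55 -1 [array([ 0.71,  0.69, -0.19,  1.75, -0.22,  1.24, -0.47]), array([ 0.72,  0.66, -0.17,  1.65, -0.22,  1.37, -0.
[... 3154 characters left out ...]
array([ 0.55,  0.45, -0.91,  2.09, -0.26,  0.63,  1.49])]
easel 60 -1 [array([ 0.23,  0.46, -0.6 ,  2.13, -0.51,  0.52, -1.44]), array([ 0.31,  0.36, -0.6 ,  2.1 , -0.51,  0.66, -1.43])]
easel 65 1 [array([ 0.37,  0.51, -0.84,  2.1 , -0.06,  0.51,  1.25]), array([ 0.43,  0.4 , -0.83,  2.07, -0.2 ,  0.65,  1.39])]
easel 65 -1 [array([ 0.16,  0.44, -0.57,  2.11, -0.36,  0.53, -1.62]), array([ 0.26,  0.34, -0.61,  2.08, -0.36,  0.67, -1.61])]
easel 70 1 [array([ 0.35,  0.51, -0.87,  2.08,  0.13,  0.56,  1.03]), array([ 0.47,  0.43, -0.97,  2.05,  0.05,  0.69,  1.12])]
easel 70 -1 [array([ 0.11,  0.43, -0.57,  2.1 , -0.19,  0.55, -1.82]), array([ 0.22,  0.34, -0.64,  2.06, -0.2 ,  0.68, -1.8 ])]
```

```bash
cat >> h.py <<'E'
from scipy.spatial.transform import Rotation as Ro
def qq(M):
    q=Ro.from_matrix(M).as_quat(); return np.r_[q[3],q[:3]]
def Rdown(xdir): # tool down, tool x along xdir (2d)
    x=np.r_[np.array(xdir)/np.linalg.norm(xdir),0]; z=np.array([0,0,-1.]); return np.stack([x,np.cross(z,x),z],1)
def Rtilt(yaw,th,flip=-1):
    ex=np.array([np.cos(yaw),np.sin(yaw),0]); z=np.array([0,0,1.])
    a=np.cos(th)*ex-np.sin(th)*z; n=np.sin(th)*ex+np.cos(th)*z
    y=n*flip; return np.stack([np.cross(y,a),y,a],1)
E
python3 - <<'E'
from h import *
M=Rdown([.9,.42])
p0=[.48,-.21,.32]; p1=[.48,.21,.34]
print(kin.inverse_kinematics(p0,qq(M)),kin.inverse_kinematics(p1,qq(M)))
env.reach(p1,qq(M)); snap('wrist','w_easel'); print(env.get_state()['time'])
env.reach(p0,qq(M)); snap('wrist','w_tray'); print(env.get_state()['time'])
E
```

```text
[ 0.55363293  0.23094282 -0.30344397  1.87909754  0.07924653  1.04312476
 -0.91635664] [ 0.30390699  0.35160371 -1.02393384  1.82160452  0.32781761  1.15218376
 -1.96313325]
3.4083
5.0083
```

View pics/w_tray.png

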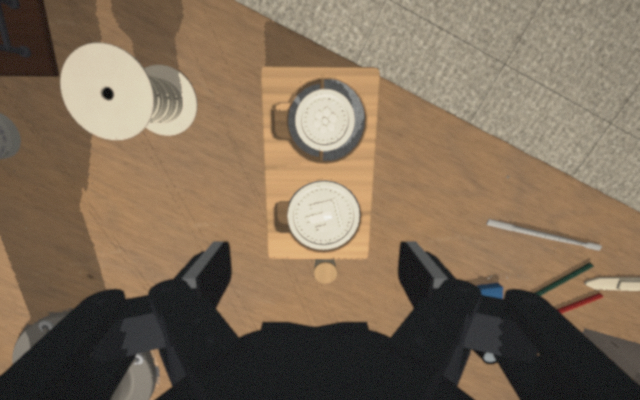

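View pics/w_easel.png

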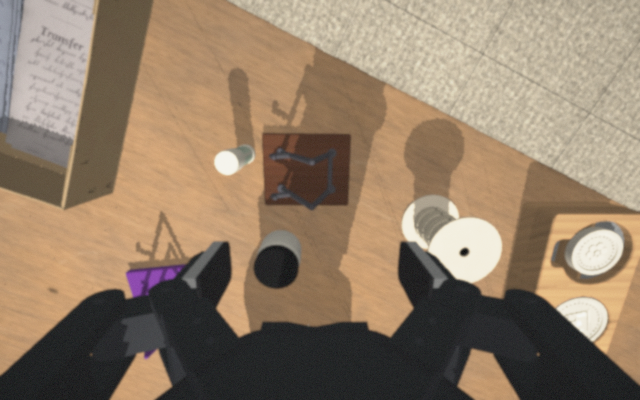

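The large (castle) cast is at (324,215) in pocket_a, on the robot side, with its notch on the left at (283,216). The easel board is at about (307,169). I'll read its corners in enlarged crops.

Run:
```python
import cv2
a=cv2.imread('pics/w_tray.png')[55:275,240:400]; cv2.imwrite('pics/w_tray_c.png',cv2.resize(a,None,fx=2.7,fy=2.7,interpolation=cv2.INTER_CUBIC))
a=cv2.imread('pics/w_easel.png')[120:220,250:365]; cv2.imwrite('pics/w_easel_c.png',cv2.resize(a,None,fx=6,fy=6,interpolation=cv2.INTER_CUBIC))
```

```text
(no output)
```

View pics/w_tray_c.png

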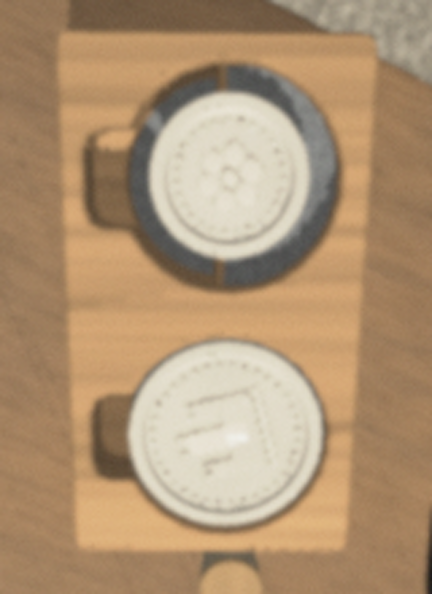

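View pics/w_easel_c.png

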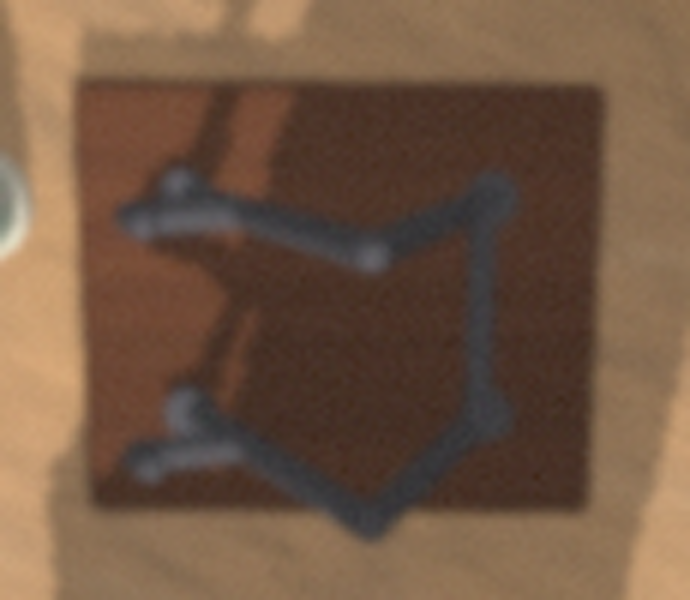

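```bash
cat > est.py <<'E'
from h import *
from scipy.optimize import least_squares
def load(t): z=np.load(f'pics/{t}.npz'); return z['p'],z['d'],(z['K'],z['R'],z['t'])
def proj(P,c):
    K,R,t=c; q=(R@np.asarray(P,float).T).T+t; return np.stack([K[0,0]*q[:,0]/q[:,2]+K[0,2],K[1,1]*q[:,1]/q[:,2]+K[1,2]],1)
def unp(uv,zw,c):
    K,R,t=c; C=-R.T@t; d=R.T@np.array([(uv[0]-K[0,2])/K[0,0],(uv[1]-K[1,2])/K[1,1],1]); return C+d*(zw-C[2])/d[2]
def fit(obj,uv,c,x0):
    obj=np.array(obj)/1000
    def W(p): 
        co,s=np.cos(p[2]),np.sin(p[2]); return np.c_[p[0]+co*obj[:,0]-s*obj[:,1],p[1]+s*obj[:,0]+co*obj[:,1],obj[:,2]]
    r=least_squares(lambda p:(proj(W(p),c)-uv).ravel(),x0); return r.x,r.fun.reshape(-1,2)
def crop(pts,s,ox,oy): return (np.array(pts)+.5)/s-.5+[ox,oy]
if __name__=='__main__':
    _,d,c=load('w_tray'); 
    uv=crop([(58,33),(378,36),(346,550),(77,547)],2.7,240,55)
    x,f=fit([(72,-116,59),(-60,-116,59),(-60,116,59),(72,116,59)],uv,c,[.48,-.21,2.]); print('tray',x,np.degrees(x[2])); print(f.round(1))
    P=cloud(d,c); m=np.zeros(d.shape,bool); m[70:262,255:385]=1; m&=(abs(P[...,2]-.059)<.004)
    Q=P[m]; print('topz',np.median(Q[:,2]),cv2.minAreaRect(Q[:,:2].astype(np.float32)))
    print('large cast centre',unp((crop([(227,433)],2.7,240,55)[0]),.058,c), 'exp',x[:2]+.058*np.array([-np.sin(x[2]),np.cos(x[2])]))
    _,d,c=load('w_easel')
    uv=crop([(80,80),(603,88),(586,510),(95,508)],6,250,120)
    x,f=fit([(62.5,-52.5,12),(-62.5,-52.5,12),(-62.5,52.5,12),(62.5,52.5,12)],uv,c,[.47,.22,2.]); print('easel',x,np.degrees(x[2])); print(f.round(1))
    uv2=crop([(372,255),(370,522)],6,250,120); 
    for u in uv2: print('wire top',unp(u,.106,c))
    co,s=np.cos(x[2]),np.sin(x[2]); 
    for y in (-.026,.026): print('exp',x[0]+co*-.0087-s*y,x[1]+s*-.0087+co*y)
    P=cloud(d,c); m=np.zeros(d.shape,bool); m[128:212,255:360]=1; m&=(abs(P[...,2]-.012)<.004)
    Q=P[m]; print('boardz',np.median(Q[:,2]),cv2.minAreaRect(Q[:,:2].astype(np.float32)))
    for n,u in (('reel',(464,252)),('jar',(278,262)),('stick',(227,162))): print(n,P[u[1],u[0]])
E
python3 est.py
```

```text
tray [ 0.49553384 -0.21401939  2.00224377] 114.72011734528577
[[-1.3 -1.2]
 [ 1.5 -1.2]
 [ 0.6  1.7]
 [-0.8  2.1]]
topz 0.05790372957808503 ((0.49180036783218384, -0.20894278585910797), (0.2282802015542984, 0.1322232037782669), 24.782602310180664)
large cast centre [ 0.44593193 -0.23743052  0.058     ] exp [ 0.44284887 -0.23827418]
easel [0.4768747  0.22041806 1.99687864] 114.41271802047343
[[-1.5 -0.5]
 [ 1.5 -0.9]
 [ 1.1  1.2]
 [-1.2  0.7]]
wire top [0.50296477 0.22346812 0.106     ]
wire top [0.45690252 0.202558   0.106     ]
exp 0.504145859611829 0.22324187721823405
exp 0.45679507867820235 0.20174993582208053
boardz 0.011412673936978913 ((0.47600439190864563, 0.22050458192825317), (0.10512654483318329, 0.12492994964122772), 24.55473518371582)
reel [0.48163854 0.01144633 0.10227681]
jar [0.35626755 0.20589775 0.06810563]
stick [0.46180748 0.30895661 0.09668492]
```

Run:
```python
from h import *
env.grip(0.03); snap('wrist','w_g30'); 
env.grip(0.0); snap('wrist','w_g0'); s=env.get_state(); print(s['time'],s['opening'])
a=[cv2.imread(f'pics/{t}.png')[180:400,150:490] for t in('w_g30','w_g0')]
cv2.imwrite('pics/g.png',cv2.resize(np.vstack(a),None,fx=1.3,fy=1.3))
```

```text
6.0833 2.8909672711994708e-05
```

View pics/g.png

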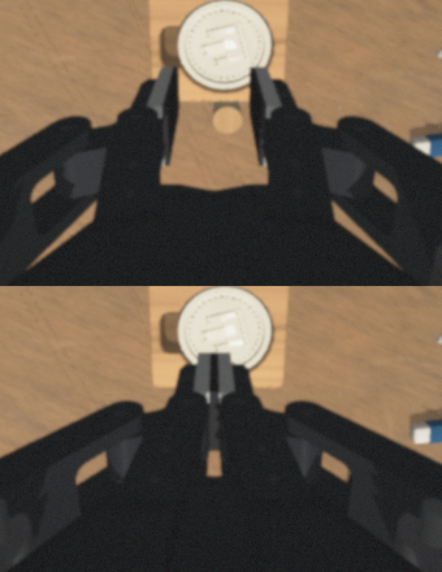

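Shut, the fingertips are about 15 mm wide across the jaws and taper wider above. I'll press with the jaws along tray x, centred at notch_a.

```bash
cat >> h.py <<'E'
TO=np.array([.4955,-.214]); TY=np.radians(114.72)
EO=np.array([.4765,.2205]); EY=np.radians(114.45)
def tr(x,y,z,O=TO,Y=TY): 
    return np.array([O[0]+np.cos(Y)*x-np.sin(Y)*y,O[1]+np.sin(Y)*x+np.cos(Y)*y,z])
E
python3 - <<'E'
from h import *
M=Rdown([np.sin(TY),-np.cos(TY)]); q=qq(M)
n=tr(.036,.058,0); L=env.nose_length; print(L,n)
env.reach([n[0],n[1],.059+.02+L],q)
s=env.get_state(); print(s['time'],s['tcp_pos'],s['force'])
for dz in (-.004,-.012,-.020,-.026):
    r=env.movel([n[0],n[1],.059+dz+L],velocity=.05,stop_force=30)
    s=env.get_state(); print(dz,r,s['time'],(s['tcp_pos'][2]-L-.059).round(4),s['force'].round(1))
    if r: break
snap('side','press'); snap('wrist','wpress')
E
python3 -c "
import cv2
a=cv2.imread('pics/press.png')[100:220,260:420]; cv2.imwrite('pics/press_c.png',cv2.resize(a,None,fx=4.5,fy=4.5,interpolation=cv2.INTER_CUBIC))"
```

```text
0.0726 [ 0.42776036 -0.20555364  0.        ]
6.825 [ 0.42925301 -0.20573262  0.15266992] [ 1.43910414 -0.30767273  0.07700171]
-0.004 False 7.4583 -0.0041 [0.1 0.5 0.2]
-0.012 False 7.7667 -0.0123 [ 0.2 -0.  -0.3]
-0.02 False 8.075 -0.0204 [-0.6  0.4 -0.5]
-0.026 False 8.3417 -0.0263 [0.5 1.1 0.6]
```

View pics/press_c.png

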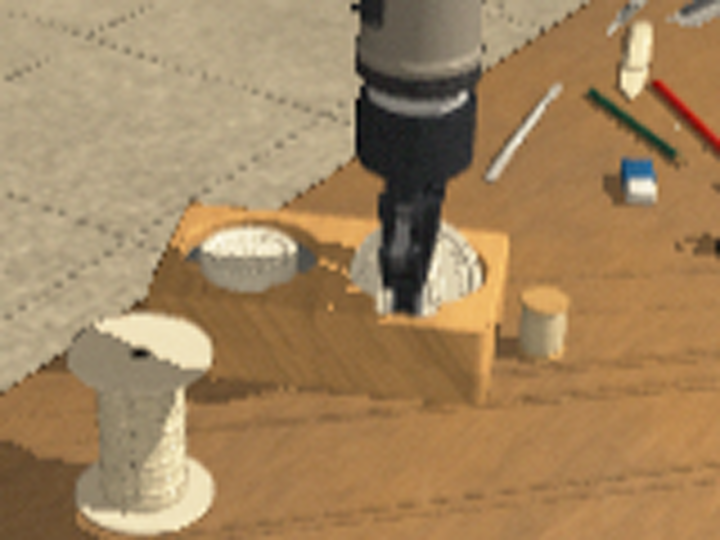

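View pics/wpress.png

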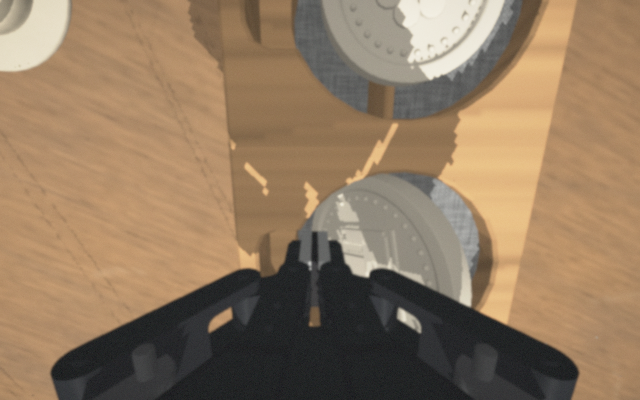

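The cast is swinging up, with its raised edge on the right at about (470,250). I'll press a little deeper, back off upward and look.

Run:
```python
from h import *
n=tr(.036,.058,0); L=env.nose_length
for dz in (-.028,-.030):
    r=env.movel([n[0],n[1],.059+dz+L],velocity=.04,stop_force=20)
    s=env.get_state(); print(dz,r,s['time'],(s['tcp_pos'][2]-L-.059).round(4),s['force'].round(1))
    if r: break
env.dwell(.2)
env.movel([n[0],n[1],.059+.03+L],velocity=.1)
M=Rdown([np.sin(TY),-np.cos(TY)]); 
p=tr(-.01,.03,.28); env.reach(p,qq(M)); env.dwell(.15)
snap('wrist','w_tip'); print(env.get_state()['time'])
a=cv2.imread('pics/w_tip.png'); cv2.imwrite('pics/w_tip2.png',a)
```

```text
-0.028 False 8.6917 -0.0281 [0.  1.  0.3]
-0.03 False 8.9417 -0.0301 [0.4 0.7 0.3]
10.675
```

View pics/w_tip.png

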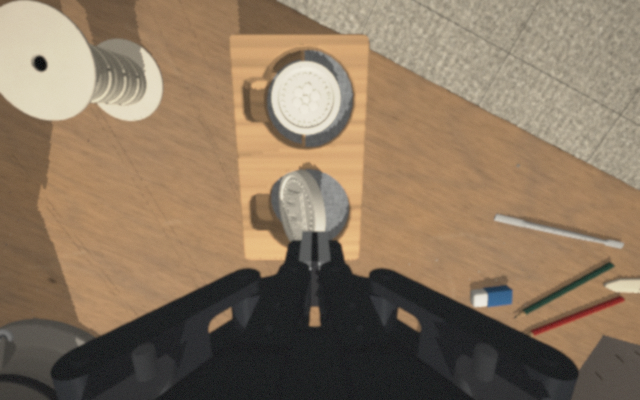

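The cast stays leaning at about (303,205). I'll measure its plane from depth.

```bash
cat > pose.py <<'E'
from est import *
import sys
def ana(tag,roi):
    p,d,c=load(tag); P=cloud(d,c); u0,u1,v0,v1=roi
    m=np.zeros(d.shape,bool); m[v0:v1,u0:u1]=1; m&=d>0
    g=p.astype(int); m&=(g.min(2)>90)&((g.max(2)-g.min(2))<45)   # whitish
    Q=P[m]; co,s=np.cos(TY),np.sin(TY); D=Q[:,:2]-TO
    T=np.c_[co*D[:,0]+s*D[:,1],-s*D[:,0]+co*D[:,1],Q[:,2]]*1000
    return T,np.argwhere(m)
if __name__=='__main__':
    T,ij=ana('w_tip',(268,335,160,240))
    print(len(T),T.min(0),T.max(0))
    # robust plane
    best=None; rng=np.random.default_rng(0)
    for _ in range(500):
        a=T[rng.choice(len(T),3,replace=False)]; n=np.cross(a[1]-a[0],a[2]-a[0]); l=np.linalg.norm(n)
        if l<50: continue
        n/=l; k=abs((T-a[0])@n)<1.2
        if best is None or k.sum()>best.sum(): best=k
    A=T[best]; c0=A.mean(0); n=np.linalg.svd(A-c0)[2][2]; n*=np.sign(n[2]); print('inl',best.sum(),'n',n.round(3),'tilt',np.degrees(np.arccos(n[2])),'c',c0)
    print('top pts',T[np.argsort(-T[:,2])[:12]].round(1))
    for y in range(10,110,10):
        k=abs(T[:,1]-y)<5
        if k.sum(): print(y,k.sum(),T[k][:,2].max().round(1),T[k][T[k][:,2].argmax()].round(1),T[k][:,2].min().round(1))
E
python3 pose.py
python3 -c "
import cv2
a=cv2.imread('pics/w_tip.png')[145:275,235:375]; cv2.imwrite('pics/w_tip_c.png',cv2.resize(a,None,fx=4.5,fy=4.5,interpolation=cv2.INTER_CUBIC))"
```

```text
3501 [-31.2007364   12.34025103   1.27160583] [ 44.78654794  98.42534365 220.93462885]
inl 1810 n [0.864 0.01  0.503] tilt 59.76909201068847 c [11.79193925 51.54045969 54.38950151]
top pts [[ -3.4  17.9 220.9]
 [ -5.4  18.  220.7]
 [ -3.9  18.1 220.6]
 [-13.3  18.4 219.9]
 [ -2.9  18.4 219.9]
 [-11.3  18.4 219.8]
 [-11.3  18.1 219.2]
 [ -4.3  18.1 219.2]
 [ -4.8  18.7 219.1]
 [ -3.3  18.2 219. ]
 [ -2.3  18.7 219. ]
 [-12.3  18.8 219. ]]
10 67 65.4 [ 7.5 14.2 65.4] 45.0
20 544 220.9 [ -3.4  17.9 220.9] 27.8
30 537 87.8 [-7.  34.6 87.8] 2.2
40 553 90.7 [-9.  44.8 90.7] 2.3
50 544 92.6 [-9.  51.3 92.6] 1.3
60 513 92.7 [-10.   59.4  92.7] 1.9
70 355 91.3 [-9.  65.2 91.3] 2.1
80 250 65.8 [ 3.9 75.5 65.8] 2.2
90 126 62.9 [ 6.4 87.3 62.9] 2.1
100 12 45.2 [17.8 95.  45.2] 23.1
```

View pics/w_tip_c.png

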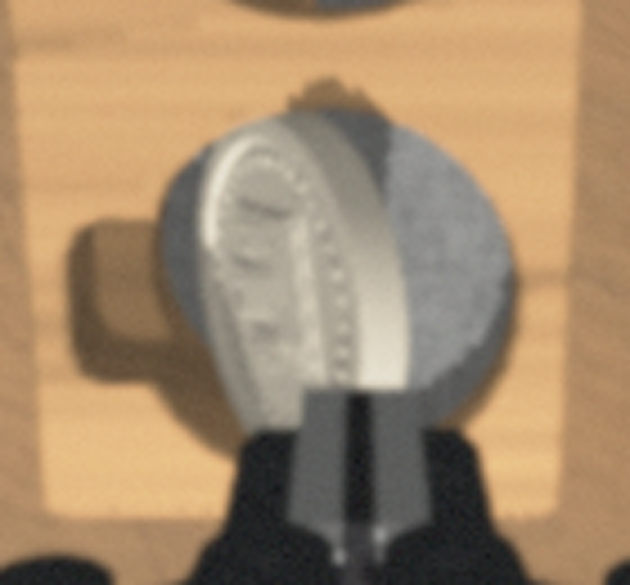

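```bash
cat > ov.py <<'E'
from est import *
def disc(C,n,u,sgn,O=TO,Y=TY):
    v=np.cross(n,u); a=np.linspace(0,2*np.pi,120)[:,None]
    X=C+sgn*6*n+45*(np.cos(a)*u+np.sin(a)*v); X=X/1000
    return np.array([tr(*x,O,Y) for x in X])
def draw(tag,C,tilt,out,roi,s,O=TO,Y=TY,yawoff=0):
    p,d,c=load(tag); t=np.radians(tilt); n=np.array([np.sin(t),0,np.cos(t)]); u=np.array([-np.cos(t),0,np.sin(t)])
    u0,u1,v0,v1=roi; a=cv2.resize(p[v0:v1,u0:u1],None,fx=s,fy=s,interpolation=cv2.INTER_CUBIC)
    for sg,col in ((1,(0,0,255)),(-1,(0,255,0))):
        q=((proj(disc(np.array(C,float),n,u,sg,O,Y),c)-[u0,v0]+.5)*s-.5).round().astype(np.int32)
        cv2.polylines(a,[q],True,col,1)
    cv2.imwrite(out,a); return a
if __name__=='__main__':
    a=draw('w_tip',(7.3,57,50.7),60,'/tmp/a.png',(240,370,145,255),3)
    b=draw('w_tip',(10.9,57,46),60,'/tmp/b.png',(240,370,145,255),3)
    cv2.imwrite('pics/ov1.png',np.hstack([a,b]))
E
python3 ov.py
```

```text
(no output)
```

View pics/ov1.png

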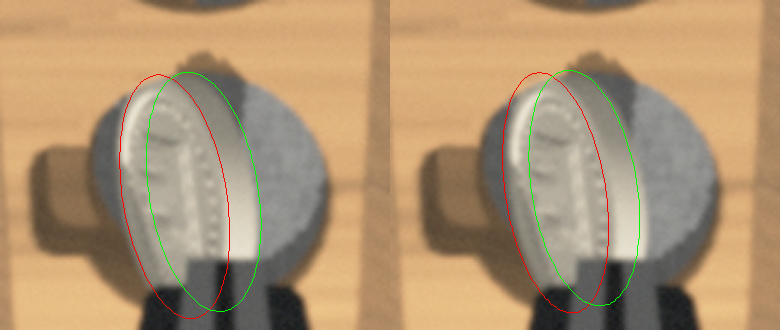

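```bash
cat >> h.py <<'E'
TH=np.radians(60); n0=np.array([np.sin(TH),0,np.cos(TH)])/1000; u0=np.array([-np.cos(TH),0,np.sin(TH)])/1000
CT=np.array([7.8,59,50])/1000
QG=qq(Rtilt(TY,TH))
E
python3 - <<'E'
from h import *
L=72.6; tip=27
g=CT+n0*1+u0*(tip+L); pre=g+u0*50
G=tr(*g); Pp=tr(*pre)
print(kin.inverse_kinematics(Pp,QG),kin.inverse_kinematics(G,QG))
env.grip(.04,f_grip=30); env.reach(Pp,QG); s=env.get_state(); print(s['time'],s['tcp_pos']-Pp,s['opening'])
snap('wrist','w_pre'); snap('side','s_pre')
E
```

```text
[ 1.16412291  0.81475742 -0.89199974  1.64886723  0.24086962  1.32344034
 -0.91170777] [ 1.15573519  0.84969056 -0.88493185  1.72239991  0.27224294  1.22666603
 -0.93958395]
11.7083 [-1.30306321e-05 -1.45870751e-04 -1.09452627e-03] 0.04000653727675848
```

View pics/w_pre.png

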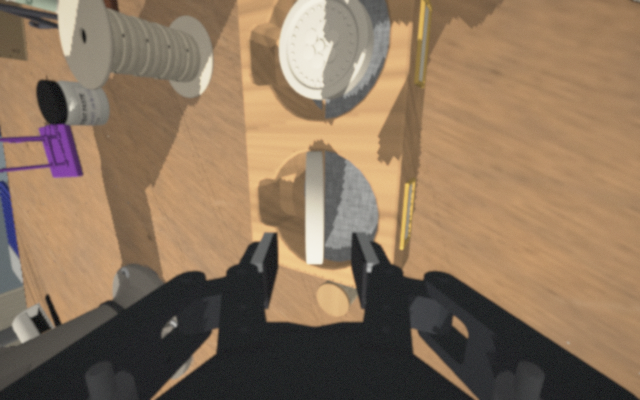

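The cast is edge-on (strip at columns 305–325, centred between the pads at about 314), so tilt and centring match. Grasping now.

Run:
```python
from h import *
L=72.6; tip=27
G=tr(*(CT+n0*1+u0*(tip+L)))
r=env.movel(G,velocity=.06,stop_force=8); s=env.get_state(); print(r,s['time'],s['force'].round(1))
if not r:
    env.grip(.0,f_grip=30); s=env.get_state(); print(s['time'],s['opening'],s['force'].round(1))
    snap('wrist','w_grasp')
```

```text
False 12.7917 [ 0.4 -0.3 -0.4]
13.15 0.011144275935534478 [ 0.7 -0.7  0.5]
```

View pics/w_grasp.png

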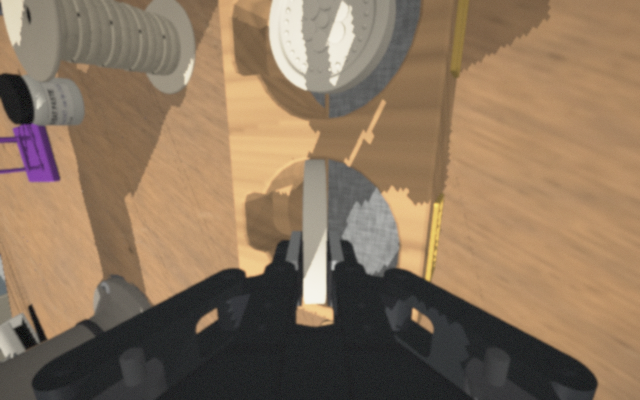

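```bash
cat > hand.py <<'E'
from est import *
def tool():
    s=env.get_state(); q=s['orientation']; return Ro.from_quat([q[1],q[2],q[3],q[0]]).as_matrix(),s['tcp_pos']
def rim(tag,Rt,tp):
    p,d,c=load(tag); P=cloud(d,c); Q=(P-tp)@Rt*1000
    g=p.astype(int); m=(g.min(2)>80)&((g.max(2)-g.min(2))<50)&(d>0)&(abs(Q[...,1])<4.5)&(Q[...,2]>40)&(Q[...,2]<140)&(abs(Q[...,0])<55)
    X=Q[m]; x=least_squares(lambda v:np.hypot(X[:,0]-v[0],X[:,2]-v[1])-45,[0,100],loss='soft_l1').x
    r=np.hypot(X[:,0]-x[0],X[:,2]-x[1])-45
    print('n',len(X),'centre in tool x,z (mm)',x.round(1),'res',np.abs(r).mean().round(2),'y med',np.median(X[:,1]).round(2),'x range',X[:,0].min(),X[:,0].max())
    # rim strip slant vs tool x
    xs=[(X[abs(X[:,0]-k)<4][:,1].mean().round(2),len(X[abs(X[:,0]-k)<4])) for k in range(-15,50,8)]; print(xs)
    return x
E
python3 - <<'E'
from hand import *
env.grip(0,f_grip=40)
R0,t0=tool(); rim('w_grasp',R0,t0)
f0=env.get_state()['force']
r=env.movel(t0+[0,0,.02],velocity=.05,stop_force=15); s=env.get_state(); print(r,s['time'],s['opening'],(s['force']-f0).round(2))
if not r:
    r=env.movel(t0+[0,0,.15],velocity=.15,stop_force=15); s=env.get_state(); print(r,s['time'],s['opening'],(s['force']-f0).round(2))
R1,t1=tool(); snap('wrist','w_lift'); snap('side','s_lift'); rim('w_lift',R1,t1)
E
```

```text
n 2528 centre in tool x,z (mm) [  1.2 100.3] res 0.43 y med 0.16 x range -33.55116768254883 48.39009510340517
[(np.float64(0.07), 180), (np.float64(-0.09), 228), (np.float64(-0.02), 265), (np.float64(-0.1), 291), (np.float64(-0.05), 315), (np.float64(-0.09), 331), (np.float64(-0.05), 335), (np.float64(0.05), 339), (np.float64(0.03), 79)]
False 13.9667 0.0108983797682178 [-0.72  0.44 -2.55]
False 14.9833 0.011037212491958338 [-1.67  0.62 -1.29]
n 2521 centre in tool x,z (mm) [  1.2 100.4] res 0.4 y med 0.14 x range -34.064391992867435 46.373855463645796
[(np.float64(-0.07), 175), (np.float64(-0.05), 228), (np.float64(-0.09), 264), (np.float64(-0.06), 288), (np.float64(-0.12), 314), (np.float64(-0.1), 336), (np.float64(-0.08), 338), (np.float64(0.03), 334), (np.float64(0.11), 76)]
```

View pics/w_lift.png

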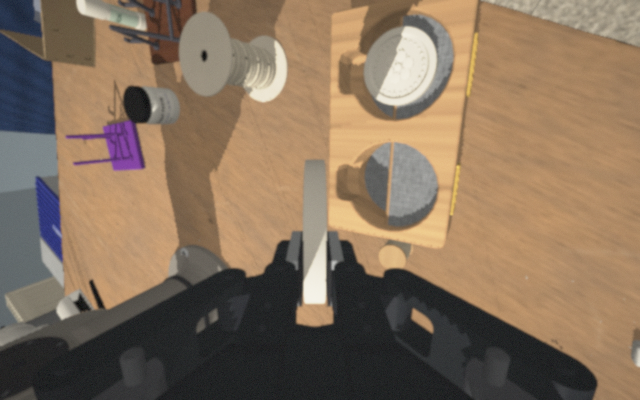

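View pics/s_lift.png

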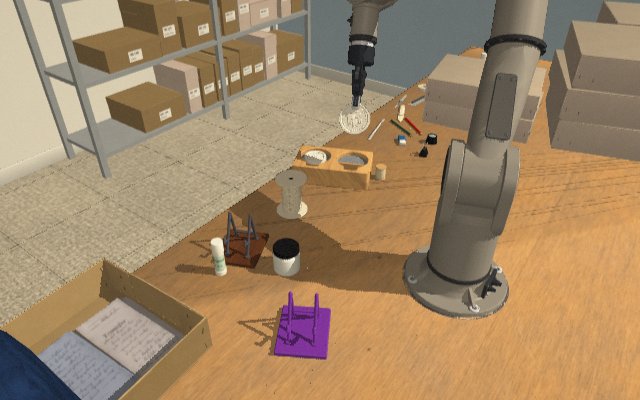

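```bash
cat >> h.py <<'E'
HC=np.array([1.2,0,100.4])/1000
TE=np.radians(65); nE=np.array([np.sin(TE),0,np.cos(TE)]); uE=np.array([-np.cos(TE),0,np.sin(TE)])
RE=Rtilt(EY,TE); QE=qq(RE)
def etcp(dn,du,dy=0):
    c=np.array([.0113,dy,.0851])+nE*dn+uE*du
    return tr(*c,EO,EY)-RE@HC
E
python3 - <<'E'
from hand import *
for du in (.125,.06,0): print(etcp(.003,du), kin.inverse_kinematics(etcp(.003,du),QE))
W=etcp(.003,.125)
try:
    env.movel(W,velocity=.2,rot=QE)
except env.PlanningError as e:
    print('plan',e)
s=env.get_state(); print(s['time'],s['tcp_pos'],s['opening'],s['force'].round(1))
R1,t1=tool(); snap('wrist','w_e1'); snap('side','s_e1'); rim('w_e1',R1,t1)
E
```

```text
[0.50903245 0.14604939 0.29064963] [ 0.61596619  0.54693916 -1.0874449   1.83045246  0.04891877  1.04558387
 -1.57496328]
[0.49766257 0.17105613 0.23173962] [ 0.53041917  0.60203779 -1.03432936  1.90166287  0.09140875  0.90903207
 -1.61711864]
[0.48716729 0.19413927 0.17736116] [ 0.43783704  0.65849715 -0.96811382  1.95374177  0.13067805  0.78296028
 -1.65522587]
17.3583 [0.50919083 0.14517694 0.29042739] 0.010994923728881605 [ 0.5 -0.2 -2. ]
n 2547 centre in tool x,z (mm) [  1.3 100.3] res 0.4 y med 0.06 x range -34.10535405822185 46.36960011937854
[(np.float64(0.05), 171), (np.float64(-0.14), 227), (np.float64(-0.11), 261), (np.float64(0.04), 303), (np.float64(0.02), 336), (np.float64(-0.01), 339), (np.float64(-0.07), 331), (np.float64(-0.02), 337), (np.float64(0.17), 73)]
```

View pics/w_e1.png

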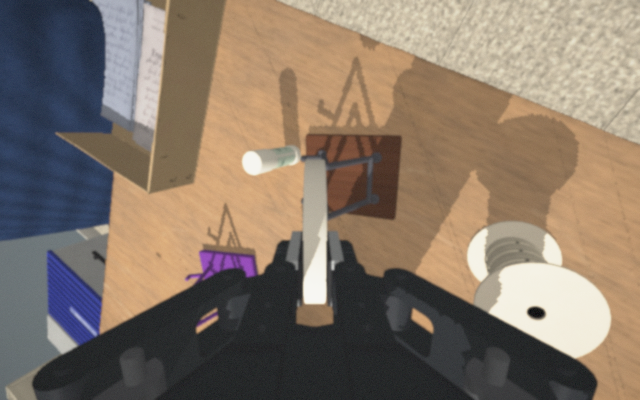

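View pics/s_e1.png

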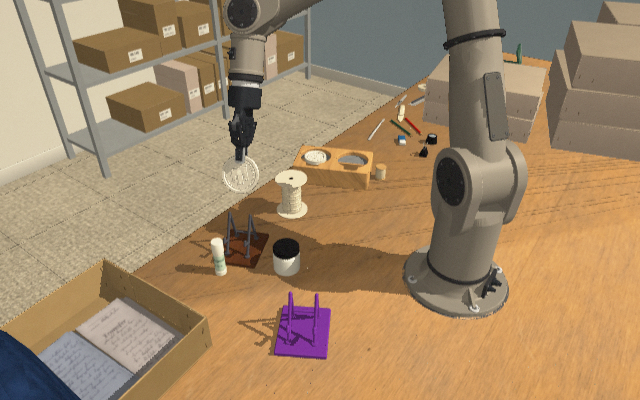

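Run:
```python
from hand import *
r=env.movel(etcp(.003,.014),velocity=.1,rot=QE,stop_force=6); s=env.get_state(); print(r,s['time'],s['force'].round(1))
R1,t1=tool(); snap('wrist','w_e2'); snap('side','s_e2'); rim('w_e2',R1,t1)
a=cv2.imread('pics/s_e2.png')[150:290,180:320]; b=cv2.imread('pics/w_e2.png')[100:320,200:420]
cv2.imwrite('pics/e2.png',np.hstack([cv2.resize(a,(400,400),interpolation=cv2.INTER_CUBIC),cv2.resize(b,(400,400),interpolation=cv2.INTER_CUBIC)]))
```

```text
False 18.7167 [ 0.4 -0.  -1.8]
n 2540 centre in tool x,z (mm) [  1.2 100.3] res 0.4 y med 0.07 x range -33.4828429961716 46.34835071769412
[(np.float64(0.11), 170), (np.float64(-0.12), 226), (np.float64(-0.13), 261), (np.float64(0.03), 308), (np.float64(0.02), 328), (np.float64(-0.11), 338), (np.float64(-0.05), 333), (np.float64(-0.0), 332), (np.float64(-0.01), 75)]
```

View pics/e2.png

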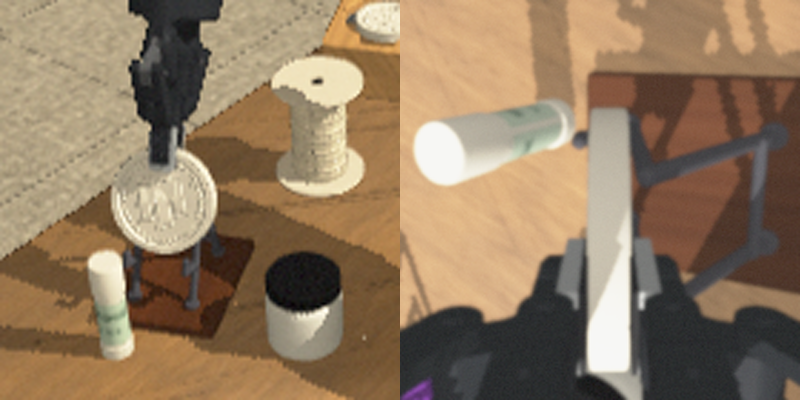

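Before the final lowering, the cast sits between the lip (left of the rim) and the back wire (right of it), with gaps on both sides. I'll lower it under force watch.

Run:
```python
from hand import *
def st(l,r):
    s=env.get_state(); R1,t1=tool(); c=t1+R1@HC; d=c-tr(.0113,0,.0851,EO,EY); ex=tr(1,0,0,np.zeros(2),EY); ey=tr(0,1,0,np.zeros(2),EY)
    e=np.array([d@ex,d@ey,d[2]]); print(l,r,s['time'],'force',s['force'].round(2),'n',(e@nE*1000).round(2),'u',(e@uE*1000).round(2),'y',(e[1]*1000).round(2),s['opening'])
    return e@nE,e@uE
st('start',0)
r=env.movel(etcp(.003,-.005),velocity=.025,rot=QE,stop_force=4); n,u=st('down',r)
R1,t1=tool(); snap('wrist','w_e3'); snap('side','s_e3'); rim('w_e3',R1,t1)
a=cv2.imread('pics/s_e3.png')[150:290,180:320]; b=cv2.imread('pics/w_e3.png')[100:320,200:420]
cv2.imwrite('pics/e3.png',np.hstack([cv2.resize(a,(400,400),interpolation=cv2.INTER_CUBIC),cv2.resize(b,(400,400),interpolation=cv2.INTER_CUBIC)]))
```

```text
start 0 18.8167 force [-0.22  0.15 -1.16] n 2.81 u 14.58 y -0.46 0.011161405629602657
down True 19.4083 force [ 0.21 -2.26  6.12] n 2.76 u -0.95 y 0.22 0.01108907063863712
n 2553 centre in tool x,z (mm) [  1.3 100.3] res 0.42 y med 0.04 x range -34.08079128930169 46.378532902880615
[(np.float64(0.1), 164), (np.float64(-0.23), 228), (np.float64(-0.1), 265), (np.float64(0.08), 302), (np.float64(0.04), 333), (np.float64(-0.02), 345), (np.float64(-0.09), 334), (np.float64(-0.0), 333), (np.float64(0.12), 76)]
```

View pics/e3.png

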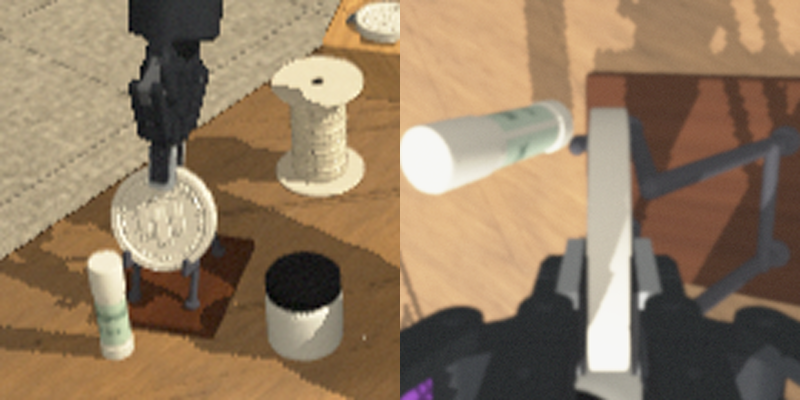

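The cast touched the prongs at the expected height (u about −1 mm). Next I'll move it back onto the wires.

Run:
```python
from hand import *
def st(l,r):
    s=env.get_state(); R1,t1=tool(); c=t1+R1@HC; d=c-tr(.0113,0,.0851,EO,EY); ex=tr(1,0,0,np.zeros(2),EY); ey=tr(0,1,0,np.zeros(2),EY)
    e=np.array([d@ex,d@ey,d[2]]); print(l,r,s['time'],'force',s['force'].round(2),'n',(e@nE*1000).round(2),'u',(e@uE*1000).round(2),'y',(e[1]*1000).round(2),s['opening'])
r=env.movel(etcp(-.003,-.001),velocity=.015,rot=QE,stop_force=4); st('back',r)
env.dwell(.3); st('hold',0)
R1,t1=tool(); snap('wrist','w_e4'); snap('side','s_e4'); rim('w_e4',R1,t1)
b=cv2.imread('pics/w_e4.png')[100:320,200:420]
cv2.imwrite('pics/e4.png',cv2.resize(b,(600,600),interpolation=cv2.INTER_CUBIC))
```

```text
back True 19.8333 force [-0.09 -0.1   4.94] n 0.11 u -1.17 y 0.53 0.011352144151371243
hold 0 20.1333 force [-0.43  0.27  5.47] n 0.12 u -1.17 y 0.52 0.010719200910072993
n 2538 centre in tool x,z (mm) [  1.2 100.3] res 0.39 y med 0.08 x range -33.505734940726654 46.40843113484869
[(np.float64(0.06), 165), (np.float64(-0.1), 230), (np.float64(-0.08), 263), (np.float64(-0.0), 303), (np.float64(0.05), 334), (np.float64(-0.17), 329), (np.float64(-0.05), 334), (np.float64(0.02), 333), (np.float64(0.07), 76)]
```

View pics/e4.png

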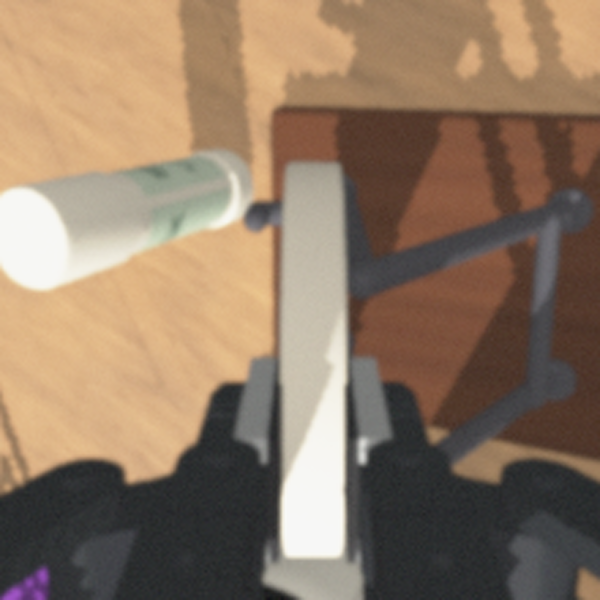

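Run:
```python
from hand import *
env.grip(.03); env.dwell(.2)
R1,t1=tool(); snap('wrist','w_e5')
env.movel(t1+tr(*(uE*.06),np.zeros(2),EY),velocity=.1)
env.movel(t1+tr(*(uE*.12),np.zeros(2),EY),velocity=.15)
env.dwell(.3)
s=env.get_state(); print(s['time'],s['opening'],s['force'].round(2))
snap('wrist','w_e6'); snap('side','s_e6'); snap('scene','c_e6')
a=cv2.imread('pics/s_e6.png')[180:290,180:320]; b=cv2.imread('pics/w_e6.png')[60:320,180:460]
cv2.imwrite('pics/e6.png',np.hstack([cv2.resize(a,(400,314),interpolation=cv2.INTER_CUBIC),cv2.resize(b,(338,314),interpolation=cv2.INTER_CUBIC)]))
```

```text
22.4083 0.029686949683781726 [ 1.46 -0.47  0.17]
```

View pics/e6.png

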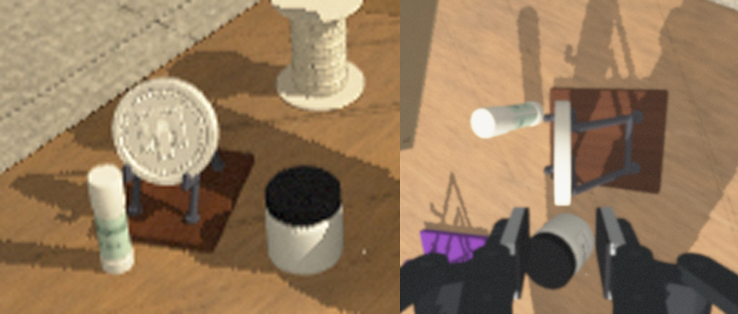

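View pics/w_e6.png

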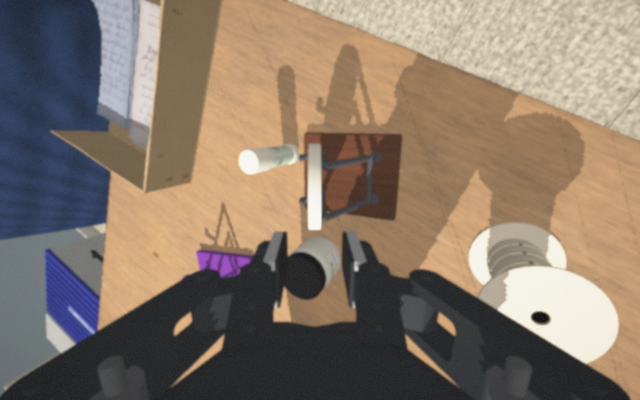

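The cast stands alone on the prongs with the relief outward. I'll check its pose numerically and make sure nothing else moved.

Run:
```python
from est import *
p,d,c=load('s_e6'); P=cloud(d,c); g=p.astype(int)
D=P[...,:2]-EO; co,s=np.cos(EY),np.sin(EY)
E=np.stack([co*D[...,0]+s*D[...,1],-s*D[...,0]+co*D[...,1],P[...,2]],-1)*1000
m=(d>0)&(E[...,0]>-25)&(E[...,0]<45)&(abs(E[...,1])<60)&(E[...,2]>35)&(E[...,2]<140)&(g.min(2)>90)
X=E[m]; c0=X.mean(0); 
for _ in range(3):
    n=np.linalg.svd(X-X.mean(0),full_matrices=False)[2][2]; n*=np.sign(n[0]); k=abs((X-X.mean(0))@n)<3; X=X[k]
print(len(X),'normal',n.round(3),'tilt',np.degrees(np.arccos(n[2])),'centre face',((X.min(0)+X.max(0))/2).round(1),'mid',((X.min(0)+X.max(0))/2-6*n).round(1),'expect 11.3 0 85.1')
_,d0,_=load('side0'); P0=cloud(d0,c)
for nm,(u,v) in dict(reel=(292,175),jar=(287,246),stick=(217,240),small=(316,157),bobbin=(381,168)).items(): print(nm,((P[v,u]-P0[v,u])*1000).round(1))
```

```text
819 normal [0.901 0.005 0.433] tilt 64.34042290112198 centre face [16.4  2.5 87.1] mid [11.   2.5 84.5] expect 11.3 0 85.1
reel [-0.3  0.4  0.3]
jar [ 1.2 -1.4 -1.5]
stick [ 0.7 -0.6 -0.7]
small [ 3.5 -4.8 -3.4]
bobbin [-1.3  2.5  1.7]
```

Run:
```python
from h import *
job.job_done(); print(env.get_state()['time'])
```

```text
the job is handed in; nothing more can be done
the job is handed in; nothing more can be done
```

The large cast is standing on the real easel, relief side out, and I handed the job in shortly after 22.4 s of the 54 s allowed. No verdict was reported.

I pressed the cast down at its thumb notch with the jaws shut until it stayed leaning at about 60° from level. I then pinched the raised edge and carried it over the reel. I set it on the prongs with light contact (about 8 N), moved it back onto the wires, and only then let go.

**Cast pose:** the last depth check put its middle about 2.6 mm from easel_rest and its axis 64° from vertical. Its facing agreed with the easel's front to within a degree.

**Bystanders:** spot depth readings before and after differed by 0.6–2.4 mm for the reel, jar and glue stick. The bobbin differed by about 3.3 mm.

**Small cast:** its reading was the least consistent, about 7 mm off at a single pixel. I took that as depth noise because the arm never came near it and it still lay flat in its pocket in the picture after the lift. I did not re-measure it.

No check failed.

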